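Restock the shoe-care carousel

TASK

The polish tins in the top drawer belong in the empty half of the shoe-care carousel. First turn the carousel by its upright peg until it clicks with the empty half squarely at its front, then pull the top drawer right out to its stop and set every tin flat, lid up, on the floor of that half. When all are in, push the drawer fully home and turn the carousel half a turn back until it clicks with the shoe brush at the front; leave the lower drawer shut and the other things on the top where they are.

Things in the scene. Friction and masses are not known exactly. Their poses are not given: they have to be found in the camera images.
- carousel (a joint): Angle of the carousel's disc, rad, growing anticlockwise from above. Sprung clicks at 0, pi/2 and pi (each holds about 3 N at the peg), light drag between, end stops 0.07 rad beyond 0 and pi. At 0 the shoe-brush half is at the front (the foot's -x side) and the empty half at the back; at pi the empty half is at the front. May start between clicks.
- foot: Fixed black foot of the carousel, 150 mm across, 10 mm high; origin under its centre on the table, on the axle. Its x axis points away from the front: the front of the carousel is its -x side, marked by a small black block standing out from under the disc.
- disc_centre (a point): Centre of the disc's upper face, 22 mm above the table, turning with it. Wooden disc 284 mm across; rim 12 mm high, inner radius 137 mm. A wall 6 mm thick, 30 mm high crosses it along this point's y axis. The +x half is empty; the -x half carries a fixed dark shoe brush (50 x 115 mm, 39 mm high) and spray can (38 mm across, 76 mm high).
- peg_top (a point): Top centre of the carousel's round upright turning peg, dark wood, 18 mm across, standing 70 mm above the disc (40 mm clear above the dividing wall) at 118 mm from the axle on the disc's +y axis, at one end of the dividing wall.
- unit: Fixed grey plastic two-drawer unit, 280 x 300 x 150 mm high; origin under its centre on the table; drawers open towards its own -x.
- unit_drawer0 (a joint): How far the top drawer is out, m: 0 home, 0.198 at its stop. Light friction (1 N).
- unit_drawer0_handle (a point): Middle of the top drawer's handle: a bar 11 mm thick and 120 mm long along the unit's y axis, 35 mm clear of the drawer front (bar axis to front), 112 mm above the table, 38 mm below the unit's top. Moves with the drawer.
- drawer_floor (a point): Centre of the top drawer's inner floor, 85 mm above the table, moving with it; axes like the unit's. Inside 235 (x) by 258 mm (y); walls 43 mm and front panel 54 mm above the floor. The handle bar lies 174 mm ahead (-x). With the drawer right out, the unit's roof begins 74 mm behind this centre (+x).
- unit_drawer1 (a joint): How far the lower drawer is out, m (0 home). Not needed; leave it shut.
- tin0: Flat round metal polish tin, 48 mm across, 28 mm high, 80 g, lid up (its +z); origin at the centre of its underside. Starts in the top drawer; some of the four may be absent.
- tin1: Flat round metal polish tin, 48 mm across, 28 mm high, 80 g, lid up (its +z); origin at the centre of its underside. Starts in the top drawer; some of the four may be absent.
- tin2: Flat round metal polish tin, 48 mm across, 28 mm high, 80 g, lid up (its +z); origin at the centre of its underside. Starts in the top drawer; some of the four may be absent.
- tin3: Flat round metal polish tin, 48 mm across, 28 mm high, 80 g, lid up (its +z); origin at the centre of its underside. Starts in the top drawer; some of the four may be absent.
- dustpan: Yellow plastic dustpan, 180 x 170 mm pan, 45 mm high, handle to its -x; bystander.
- brush_holder: White hard silicone toilet brush holder with brush, 104 mm across, 238 mm high; bystander.
- bottle: Closed grey twist-cap bottle, 62 mm across, 190 mm high; bystander.
- glass_jar: Small glass jar with steel lid, 48 mm across, 65 mm high, between carousel and drawers; bystander.
- scrub_brush: Long wooden-handled brush lying by the right side; bystander.
- peg_crate: Small open wooden crate, 130 x 100 x 60 mm; bystander.

How it is judged:
By the outcome, as a careful person would: the job done as asked, in the order asked, and still so for the second after the job is handed in, with the robot touching nothing.
Of tin0, tin1, tin2, tin3 only 2 to 4 are there at a start; the rules pass over those that are not, and their reading is None.
At some moment in a run one of tin0, tin1, tin2, tin3 may be knocked a few centimetres aside while the robot is not near it.
Once in a run the grip may slacken for a moment while it holds something.
It also fails if it takes over 210 s, if anything falls off the work surface, if the arm or the gripper's body presses on something with over 40 N, if the wrist force passes 120 N, or if a joint passes its speed limit or range.

ROBOT

A 6-joint arm with a two-finger parallel gripper is mounted at the origin on the work surface. World frame = base frame: x ahead of the robot, y to its left, z up, the work surface at z = 0. Lengths are in m, angles in rad, forces in N, time in s.
With the tool pointing down it reaches from about 0.3 to 0.825 m from the base axis. Payload 5.4 kg.
Tool frame: the origin (TCP) lies at the very end of the fingers, on their centre line; the grasp point (between the pads) lies 19 mm behind it; z points along the fingers, y is the line along which they close (so a half turn about z gives the same grasp; the last joint's range is limited). The gripper opens to 92 mm and grips with 3 to 60 N. Pads are 20 mm wide; open, the fingers measure 128 mm over their backs; the gripper's body (75 mm by 189 mm) begins 69 mm behind the grasp point.
Start: joints at [-1.378, 0.158, 1.597, -0, 1.386, -0.21], TCP at [0.225, -0.529, 0.215] pointing down, gripper open.
Joint ranges: [-2.91, 2.91], [-0.94, 2.29], [0.18, 2.7], [-1.29, 4.43], [0.17, 2.64], [-3, 3]. Speed limits (rad/s): [2.57, 2.57, 3.14, 3.14, 3.14, 3.14].

INTERFACE

Orientations are given as a rotation vector (axis times angle).
In Python, from workcell import bot gives the robot as it stands. Calls block until the motion is done:
- bot.goto(position, orientation): joint-space move of the TCP to a pose.
- bot.line_to(position, rot=None, max_speed=0.15): straight line of the TCP; rot=None keeps the orientation; max_speed is the mean speed in m/s.
- bot.set_joints(angles): joint-space move.
- bot.set_gripper(opening, newtons=None): opening from 0.0 (shut) to 1.0 (fully open); newtons is the grip in N (None keeps the last); returns when the fingers have stopped.
- bot.hold(seconds).
- bot.inverse_kinematics(position, orientation): joint angles nearest the present ones, or None.
- bot.read_camera(name): name is "scene" or "top"; returns a dict with "pixels" (480x640x3 uint8, blue, green, red), "fx", "fy", "cx", "cy" (pixels), "R" (3x3) and "t" (3): a world point X has camera coordinates R X + t. Camera axes: x right, y down, z forward; pixel columns grow to the right and rows downward; lengths in m; the calibration is good to about 2 mm. A picture is of the moment at which its call begins. There is no depth.
A pose or a line that the arm cannot do raises bot.MotionError and nothing moves.
- bot.job_done(): hands the job in; it is judged then, once.
Readings, each from a call of its own:
- bot.current_clock(): time.
- bot.current_joints(): joint angles.
- bot.current_joint_vel(): joint speeds.
- bot.current_effort(): joint torques, N m.
- bot.current_ee_pos(): TCP position.
- bot.current_tool_rot(): TCP orientation.
- bot.current_contact_force(): force on the tool from outside, world axes, zero at the start.
- bot.current_ft_torque(): the same for the moment, N m.
- bot.current_opening(): opening from 0.0 (shut) to 1.0 (fully open).
- bot.current_grip_force(): force on a finger pad.
Only numpy, scipy, OpenCV 4.12 (cv2) and the standard library are available. Lean on these libraries where they do the work, as an engineer would, in place of code of your own. Each camera call takes 0.05 s, during which the arm holds its last target. There are 200 camera calls.

## Working session

There is one attempt and no reset: what is moved stays moved. The work goes in short steps, each a Python script; the robot and the scene stay as the last script left them, time stands still between calls to the robot, and variables do not carry over. Pictures are saved under pics/ and viewed, at most 14 in all, crops included, and the job is handed in when it is done.

```bash
ls; mkdir -p pics; python3 - <<'E'
from workcell import bot
import cv2
for n in ["scene","top"]:
    c=bot.read_camera(n); cv2.imwrite(f"pics/{n}0.png",c["pixels"])
    print(n,c["fx"],c["fy"],c["cx"],c["cy"],c["R"],c["t"])
print(bot.current_clock(),bot.current_tool_rot())
E
```

```text
pics
scene 587.2110678969896 587.2110678969896 323.9739742573139 238.02442483597352 [[ 0.72172521  0.6921724   0.00317661]
 [ 0.56215389 -0.58346551 -0.58613224]
 [-0.40385112  0.42481215 -0.81020918]] [-0.39801754 -0.27735988  1.6930116 ]
top 496.2293367562815 496.2293367562815 313.4481152841987 236.3544613667929 [[ 0.02505995 -0.9996595   0.00727226]
 [-0.99695461 -0.0255282  -0.07368731]
 [ 0.07384787 -0.00540351 -0.99725488]] [-0.04371703  0.55772211  1.27247632]
0.1 [-3.07646046e+00 -6.28084840e-01  1.26873355e-05]
```

View pics/scene0.png

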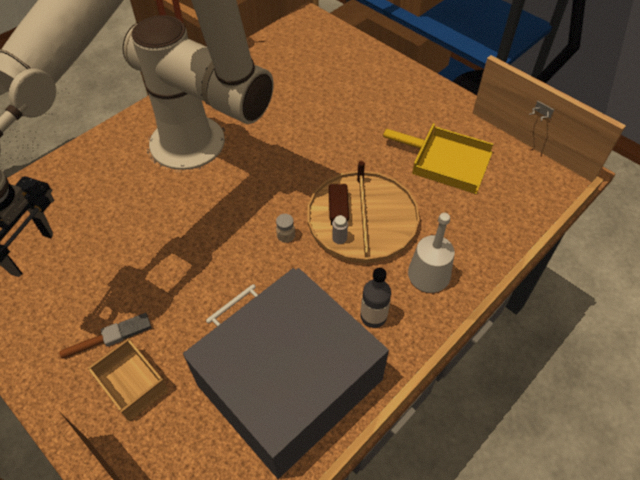

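View pics/top0.png

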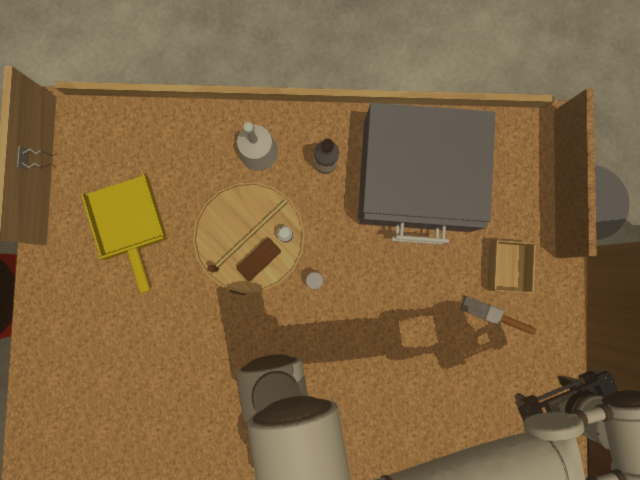

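```bash
python3 - <<'E'
import cv2
a=cv2.imread("pics/top0.png")[90:330,185:505]; cv2.imwrite("pics/top0c.png",cv2.resize(a,None,fx=2.5,fy=2.5,interpolation=cv2.INTER_CUBIC))
a=cv2.imread("pics/scene0.png")[150:345,180:440]; cv2.imwrite("pics/scene0c.png",cv2.resize(a,None,fx=3,fy=3,interpolation=cv2.INTER_CUBIC))
E
```

```text
(no output)
```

View pics/top0c.png

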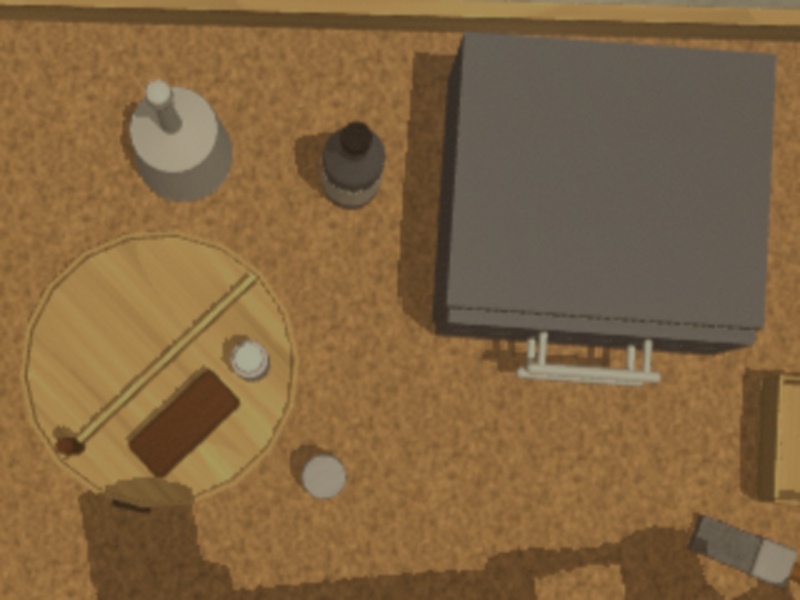

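View pics/scene0c.png

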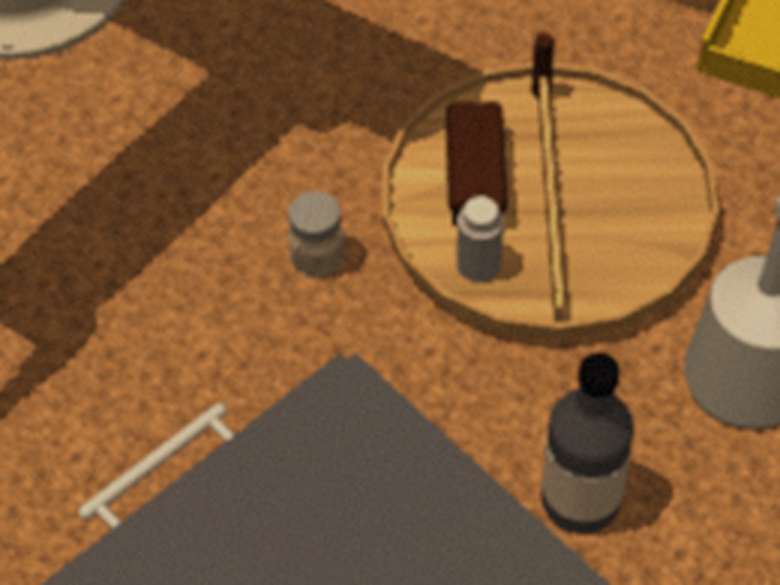

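```bash
cat > h.py <<'E'
from workcell import bot
import numpy as np, cv2
from scipy.spatial.transform import Rotation as Ro
def T(p): return (p[0]/2.5+185,p[1]/2.5+90)
def S(p): return (p[0]/3+180,p[1]/3+150)
def cam(n): return bot.read_camera(n)
def ray(c,p):
    d=np.array([(p[0]-c["cx"])/c["fx"],(p[1]-c["cy"])/c["fy"],1.]); R=np.array(c["R"]);t=np.array(c["t"])
    return -R.T@t, R.T@d
def plane(c,p,z):
    o,d=ray(c,p); return o+d*(z-o[2])/d[2]
def tri(c1,p1,c2,p2):
    o1,d1=ray(c1,p1);o2,d2=ray(c2,p2)
    A=np.stack([d1,-d2],1); s=np.linalg.lstsq(A,o2-o1,rcond=None)[0]
    a=o1+d1*s[0];b=o2+d2*s[1]; return (a+b)/2,np.linalg.norm(a-b)
def proj(c,X):
    x=np.array(c["R"])@np.array(X)+np.array(c["t"]); return np.array([c["fx"]*x[0]/x[2]+c["cx"],c["fy"]*x[1]/x[2]+c["cy"]])
E
python3 - <<'E'
from h import *
np.set_printoptions(precision=4,suppress=True)
t,s=cam("top"),cam("scene")
for n,a,b in [("peg",(63,444),(543,38)),("wall1",(80,440),(543,82)),("wall2",(255,275),(562,316)),("hL",(520,373),(222,408)),("hR",(659,378),(83,512)),("roofNL",(448,322),(348,356)),("jar",(322,473),(315,205))]:
    print(n,*tri(t,T(a),s,S(b)))
print("roofNR",plane(t,T((752,341)),.15),plane(t,T((763,327)),.15),"BL",plane(t,T((463,33)),.15),"BR",plane(t,T((776,57)),.15))
print("block",plane(t,T((132,506)),.01))
# rim ellipse: wood mask, brighter than the table
for c,n in((t,"top"),(s,"scene")):
    p=[]
    hsv=cv2.cvtColor(c["pixels"],cv2.COLOR_BGR2HSV)
    m=cv2.inRange(hsv,(12,90,90),(28,190,255)); 
    m=cv2.morphologyEx(m,cv2.MORPH_OPEN,np.ones((3,3)))
    m=cv2.morphologyEx(m,cv2.MORPH_CLOSE,np.ones((7,7)))
    cs=cv2.findContours(m,cv2.RETR_EXTERNAL,cv2.CHAIN_APPROX_NONE)[0]
    for k in cs:
        if 2500<cv2.contourArea(k)<15000: print(n,cv2.contourArea(k),cv2.fitEllipse(cv2.convexHull(k)))
p=[plane(t,T(q),.034) for q in [(22,367),(298,370),(160,233),(175,503),(60,273),(250,280)]]
A=np.array([[2*q[0],2*q[1],1] for q in p]);b=np.array([q[0]**2+q[1]**2 for q in p]);x=np.linalg.lstsq(A,b,rcond=None)[0];print("circ",x[:2],np.sqrt(x[2]+x[0]**2+x[1]**2))
E
```

```text
peg [0.4706 0.2221 0.0906] 0.0009282113554509293
wall1 [0.4767 0.216  0.043 ] 0.004995676567168438
wall2 [0.6517 0.0431 0.037 ] 0.004980368256639644
hL [ 0.5512 -0.224   0.0978] 0.0009296955745021983
hR [ 0.5502 -0.3547  0.1124] 0.005328254249191856
roofNL [ 0.5989 -0.1455  0.1314] 0.009901143182304804
jar [ 0.4486 -0.0323  0.0715] 0.0015592973596824382
roofNR [ 0.583  -0.4339  0.15  ] [ 0.5965 -0.4443  0.15  ] BL [ 0.8721 -0.1567  0.15  ] BR [ 0.8569 -0.4571  0.15  ]
block [0.4082 0.1636 0.01  ]
circ [0.5501 0.1394] 0.14001510882140072
```

```bash
cat >> h.py <<'E'
np.set_printoptions(precision=4,suppress=True)
C=np.array([.550,.1394]); FRONT=170.3; PZ=.062
def rot(yaw): return (Ro.from_euler('z',yaw,degrees=True)*Ro.from_euler('x',180,degrees=True)).as_rotvec()
def pegp(a,z=PZ,r=.117): a=np.radians(a); return [C[0]+r*np.cos(a),C[1]+r*np.sin(a),z]
def turn(a0,a1,step=8,speed=.1):
    for a in np.linspace(a0,a1,int(abs(a1-a0)/step)+2)[1:]:
        bot.line_to(pegp(a),rot(a),max_speed=speed)
def save(n,f):
    c=cam(n); cv2.imwrite(f"pics/{f}.png",c["pixels"]); return c
E
python3 - <<'E'
from h import *
t=cam("top")
for q in [(520,373),(659,378)]: print("handle",plane(t,T(q),.112))
a=133.9
bot.set_gripper(.5,20)
bot.goto(pegp(a,.2),rot(a)); print(bot.current_ee_pos(),bot.current_joints())
bot.line_to(pegp(a)); print(bot.current_contact_force())
bot.set_gripper(0.0,20); print(bot.current_opening()*92,bot.current_grip_force())
turn(a,FRONT+90); print(bot.current_clock(),bot.current_contact_force(),bot.current_opening()*92)
bot.set_gripper(.5); bot.hold(.3)
p=bot.current_ee_pos(); bot.line_to([p[0],p[1],.25])
bot.goto([.42,-.25,.3],rot(80)); bot.hold(.3)
t=save("top","top1"); save("scene","scene1"); print(bot.current_clock())
a=cv2.imread("pics/top1.png")[90:330,185:505]; cv2.imwrite("pics/top1c.png",cv2.resize(a,None,fx=2.5,fy=2.5,interpolation=cv2.INTER_CUBIC))
E
```

```text
handle [ 0.5499 -0.222   0.112 ]
handle [ 0.5485 -0.357   0.112 ]
[0.4692 0.2231 0.2   ] [ 0.2111  0.0257  1.7684 -0.0001  1.3474 -0.5539]
[ 0.9765 -0.7051  0.6273]
17.252807367865756 20.00034749507904Traceback (most recent call last):
  File "<stdin>", line 9, in <module>
  File "h.py", line 24, in turn
    bot.line_to(pegp(a),rot(a),max_speed=speed)
    ~~~~~~~~~~~^^^^^^^^^^^^^^^^^^^^^^^^^^^^^^^^
workcell.MotionError: the arm cannot follow that straight line within its joint ranges
```

```bash
python3 - <<'E'
from h import *
p=bot.current_ee_pos(); a=np.degrees(np.arctan2(p[1]-C[1],p[0]-C[0]))%360
print(p,a,bot.current_joints(),bot.current_contact_force(),bot.current_opening()*92)
for b in range(int(a),266,10):
    for y in (b,b-20,b-180): print(b,y,bot.inverse_kinematics(pegp(b),rot(y)))
E
```

```text
[0.4987 0.0311 0.0616] 244.65432036431554 [-0.1758  0.1485  1.9341 -0.0072  1.0611 -2.8682] [ -6.3446 -14.3708   2.6333] 17.152885558064515
244 244 [-0.1737  0.1455  1.9364 -0.      1.0596 -2.8615]
244 224 [-0.1737  0.1455  1.9364  0.      1.0596 -2.5124]
244 64 [-0.1737  0.1455  1.9364 -0.      1.0596  0.2801]
254 254 None
254 234 [-0.1814  0.1905  1.8847 -0.      1.0664 -2.6947]
254 74 [-0.1814  0.1905  1.8847 -0.      1.0664  0.0978]
264 264 None
264 244 [-0.1818  0.2376  1.8287 -0.      1.0753 -2.8696]
264 84 [-0.1818  0.2376  1.8287 -0.      1.0753 -0.0771]
```

```bash
python3 - <<'E'
from h import *
for a in (250,255,260.3):
    bot.line_to(pegp(a,r=.118),rot(240),max_speed=.1); print(bot.current_contact_force())
bot.set_gripper(.5); bot.hold(.3)
p=bot.current_ee_pos(); bot.line_to([p[0],p[1],.25])
bot.goto([.40,-.30,.3],rot(80)); bot.hold(.3)
t=save("top","top1"); save("scene","scene1"); print(bot.current_clock())
a=cv2.imread("pics/top1.png")[90:330,185:505]; cv2.imwrite("pics/top1c.png",cv2.resize(a,None,fx=2.5,fy=2.5,interpolation=cv2.INTER_CUBIC))
E
```

```text
[-3.1794 -6.5253 -0.2475]
[-0.7303 -5.5682 -1.5838]
[ 0.5427 -6.8402 -3.3925]
15.0333
```

View pics/top1c.png

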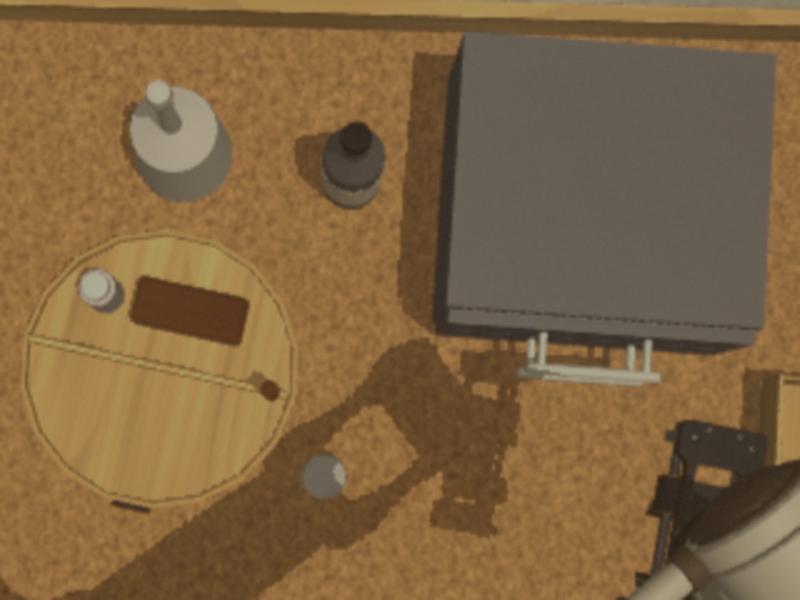

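```bash
cat >> h.py <<'E'
UY=-2.2; ux=np.array([np.cos(np.radians(UY)),np.sin(np.radians(UY)),0])
E
python3 - <<'E'
from h import *
r=rot(90+UY); h=np.array([.549,-.290,.094])
s=h-ux*.004
bot.set_gripper(.29,30)
bot.goto(s+[0,0,.12],r); bot.line_to(s+[0,0,.03]); bot.line_to(s,max_speed=.05); print(bot.current_contact_force())
bot.set_gripper(0,30); print(bot.current_opening()*92,bot.current_contact_force())
bot.line_to(h-ux*.185,max_speed=.08); print(bot.current_contact_force(),bot.current_opening()*92)
for k in range(188,206,2):
    bot.line_to(h-ux*k/1000,max_speed=.03); f=bot.current_contact_force(); print(k,f)
    if f@ux>10: break
p=bot.current_ee_pos();print(p)
bot.set_gripper(.29); bot.line_to(p+np.array([0,0,.15])-ux*0); bot.goto([.3,-.05,.35],rot(60)); bot.hold(.3)
save("top","top2"); save("scene","scene2");print(bot.current_clock())
a=cv2.imread("pics/top2.png")[90:330,265:585]; cv2.imwrite("pics/top2c.png",cv2.resize(a,None,fx=2.5,fy=2.5,interpolation=cv2.INTER_CUBIC))
a=cv2.imread("pics/scene2.png")[220:415,100:360]; cv2.imwrite("pics/scene2c.png",cv2.resize(a,None,fx=3,fy=3,interpolation=cv2.INTER_CUBIC))
E
```

```text
[-0.1106  0.7257  0.4451]
9.882893695648892 [ 0.7941  0.5706 -0.4954]
[0.1485 6.9385 7.0445] 9.917893418441112
188 [-0.0492  6.7132  8.7818]
190 [-1.056   6.176   8.3096]
192 [0.6065 6.9648 8.7788]
194 [7.9696 6.0999 4.5224]
196 [16.1603  5.4244 -1.8218]
[ 0.3559 -0.2812  0.0942]
24.7833
```

View pics/top2c.png

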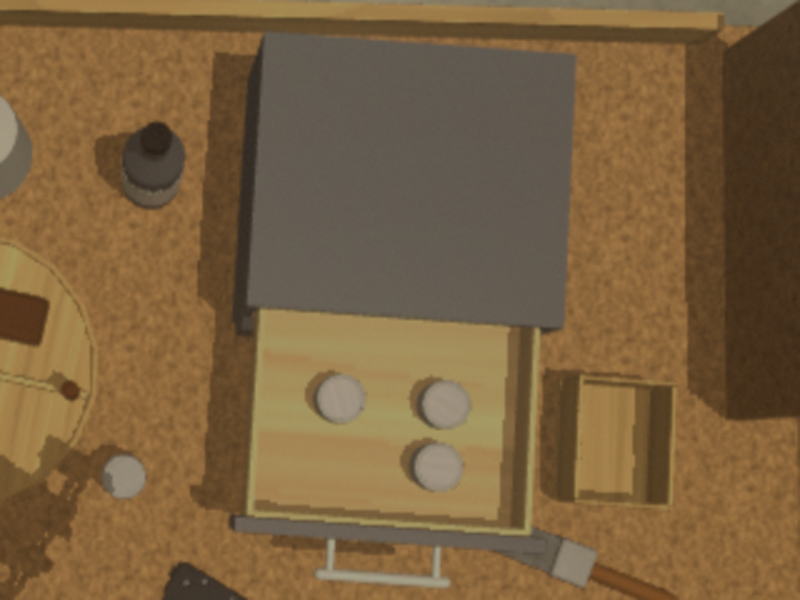

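View pics/scene2c.png

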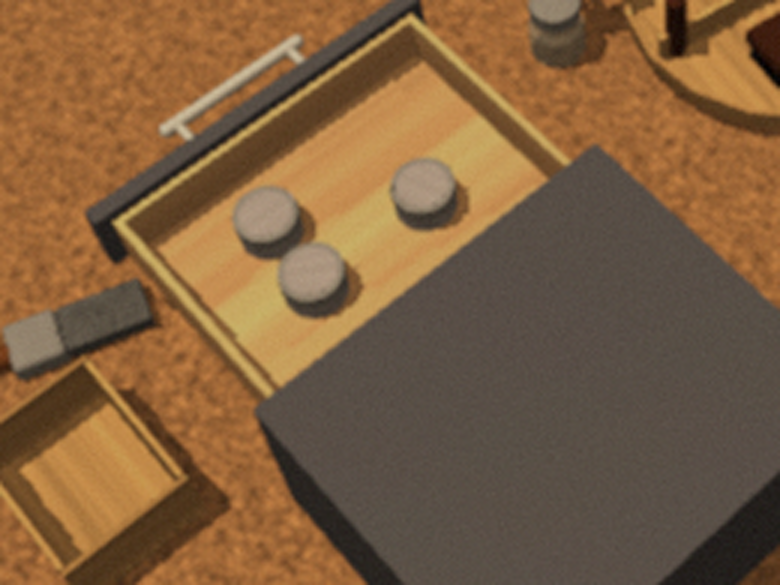

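```bash
cat >> h.py <<'E'
def blobs(im,box):
    u0,u1,v0,v1=box; a=im[v0:v1,u0:u1]; hsv=cv2.cvtColor(a,cv2.COLOR_BGR2HSV)
    m=cv2.inRange(hsv,(0,0,95),(180,75,255)); m=cv2.morphologyEx(m,cv2.MORPH_OPEN,np.ones((3,3)))
    o=[]
    for k in cv2.findContours(m,cv2.RETR_EXTERNAL,cv2.CHAIN_APPROX_NONE)[0]:
        if cv2.contourArea(k)>80:
            (x,y),(a1,b1),_=cv2.fitEllipse(k); o.append((x+u0,y+v0,a1,b1))
    return o
E
python3 - <<'E'
from h import *
t,s=cam("top"),cam("scene")
bt=blobs(t["pixels"],(370,475,215,297)); bs=blobs(s["pixels"],(140,290,225,345))
print(bt);print(bs)
for q in bt: print(plane(t,q,.113))
for a,b in [((340,398),(423,185)),((445,404),(312,272)),((438,467),(266,214))]:
    print(tri(t,(a[0]/2.5+265,a[1]/2.5+90),s,(b[0]/3+100,b[1]/3+220)))
# wall line and peg, current click
f=lambda p:(p[0]/2.5+185,p[1]/2.5+90)
a,b=plane(t,f((30,338)),.052),plane(t,f((288,396)),.052); print("wall",a,b,(a+b)/2,np.degrees(np.arctan2(*(b-a)[1::-1]))%360, np.linalg.norm(b-a),"peg",plane(t,f((269,388)),.092))
E
```

```text
[(439.79578399658203, 276.3480796813965, 18.222749710083008, 18.74422836303711), (442.93289947509766, 251.4156036376953, 18.062702178955078, 18.62914276123047), (400.9600486755371, 249.03551864624023, 18.366790771484375, 18.575057983398438), (476.8343048095703, 217.17391109466553, 3.6755168437957764, 95.94215393066406)]
[(203.19704055786133, 310.62840270996094, 18.14006996154785, 20.904800415039062), (188.2120018005371, 291.47737884521484, 16.949804306030273, 20.263381958007812), (240.42698669433594, 282.0238952636719, 16.55554962158203, 19.777650833129883), (176.84002304077148, 248.5084629058838, 5.38092565536499, 54.33818435668945)]
[ 0.463  -0.3359  0.113 ]
[ 0.5233 -0.3431  0.113 ]
[ 0.5265 -0.2414  0.113 ]
[ 0.6088 -0.4252  0.113 ]
(array([ 0.5274, -0.241 ,  0.1089]), np.float64(0.003284463296958502))
(array([ 0.5243, -0.3432,  0.1078]), np.float64(0.0036189120353886557))
(array([ 0.4633, -0.3363,  0.1085]), np.float64(0.004360648905973749))
wall [0.5772 0.2673 0.052 ] [0.5248 0.0034 0.052 ] [0.551  0.1354 0.052 ] 258.77780528650385 0.2690250455351268 peg [0.5303 0.0215 0.092 ]
```

```bash
cat >> h.py <<'E'
C=np.array([.5505,.138]); FA=169.5
fv=np.array([np.cos(np.radians(FA)),np.sin(np.radians(FA))]); wv=np.array([-fv[1],fv[0]])
def tins():
    t=cam("top"); return [plane(t,q,.113)[:2] for q in blobs(t["pixels"],(366,472,215,297)) if 15<q[2]<22 and 15<q[3]<22]
def pick(xy):
    bot.set_gripper(.7,25); r=rot(UY)
    bot.goto([*xy,.22],r); bot.line_to([*xy,.14],max_speed=.2); bot.line_to([*xy,.089],max_speed=.08)
    print("down",bot.current_contact_force()); bot.set_gripper(0,25)
    print("grip",bot.current_opening()*92,bot.current_grip_force()); bot.line_to([*xy,.22])
    print("held",bot.current_opening()*92,bot.current_grip_force())
def place(perp,along):
    xy=C+fv*perp+wv*along; r=rot(FA-180)
    bot.line_to([*xy,.2],r,max_speed=.25); print("held",bot.current_opening()*92)
    bot.line_to([*xy,.05],max_speed=.15); f0=bot.current_contact_force()[2]
    for z in np.arange(.034,.022,-.002):
        bot.line_to([*xy,z],max_speed=.03); df=bot.current_contact_force()[2]-f0
        if df>2.5: break
    print("set z",z,df,bot.current_ee_pos()); bot.set_gripper(.6); bot.line_to([*xy,.2],max_speed=.2)
E
python3 - <<'E'
from h import *
q=tins(); print(q)
k=max(q,key=lambda p:p[1]); pick(k); place(.0546,.065)
print(tins(),bot.current_clock())
save("top","top3"); s=cv2.imread("pics/top3.png")[90:330,185:505]; cv2.imwrite("pics/top3c.png",cv2.resize(s,None,fx=2.5,fy=2.5))
E
```

```text
[array([ 0.463 , -0.3359]), array([ 0.5233, -0.3432]), array([ 0.5265, -0.2414])]
down [ 0.1679 -0.7038 -0.2828]
grip 47.66628532787961 25.000465214252472
held 47.53258267650419 24.999459385871887
held 47.450284920261566
set z 0.025999999999999995 5.022004331703802 [0.4856 0.0839 0.0266]
[array([ 0.463, -0.336]), array([ 0.5233, -0.3432])] 35.3083
```

View pics/top3c.png

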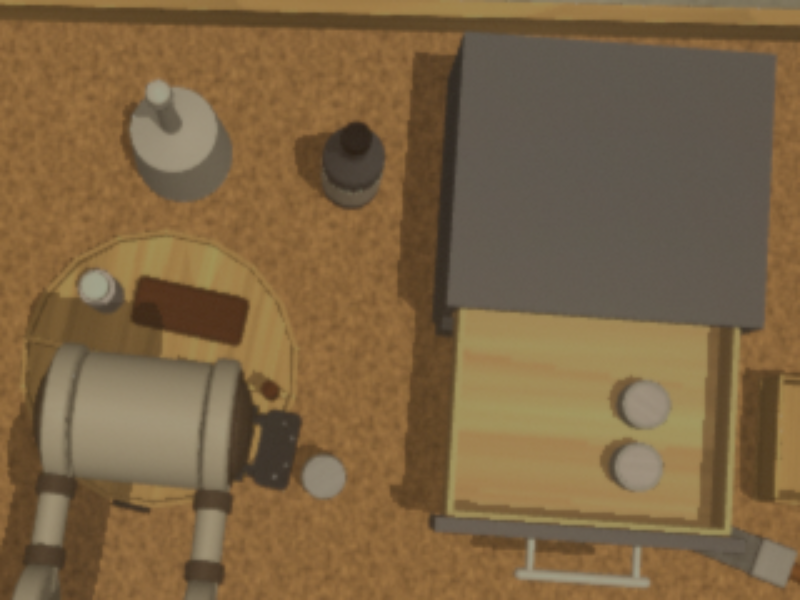

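```bash
python3 - <<'E'
from h import *
q=tins(); print(q); k=max(q,key=lambda p:p[0]); pick(k); place(.0546,-.065)
q=tins(); print(q); pick(q[0]); place(.1,0)
bot.goto([.3,-.15,.4],rot(60)); bot.hold(.2); print(tins(),bot.current_clock())
save("top","top4"); save("scene","scene4"); s=cv2.imread("pics/top4.png")[90:330,185:505]; cv2.imwrite("pics/top4c.png",cv2.resize(s,None,fx=2.5,fy=2.5))
E
```

```text
[array([ 0.4629, -0.336 ]), array([ 0.5233, -0.3431])]
down [-0.1211  0.5292 -0.6706]
grip 47.37874094407813 25.00058948993683
held 47.39745698371514 24.99946027994156
held 47.5191307371682
set z 0.025999999999999995 4.312722442168178 [0.5093 0.2121 0.0267]
[array([ 0.4629, -0.336 ])]
down [ 0.009  -0.3483  0.2022]
grip 47.333954418438786 25.00046968460083
held 47.52298568614724 24.999583661556244
held 47.76121888043574
set z 0.025999999999999995 5.786559987227598 [0.4526 0.1563 0.0266]
[] 60.1583
```

View pics/top4c.png

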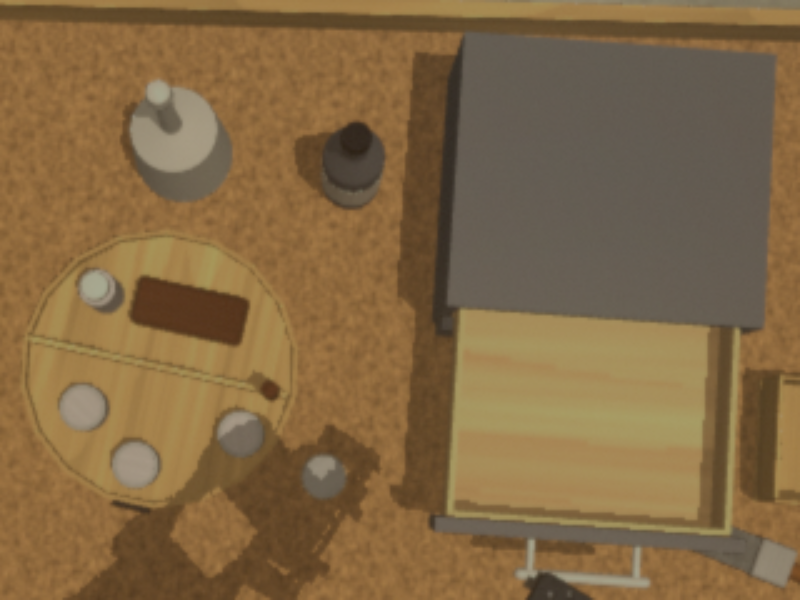

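View pics/scene4.png

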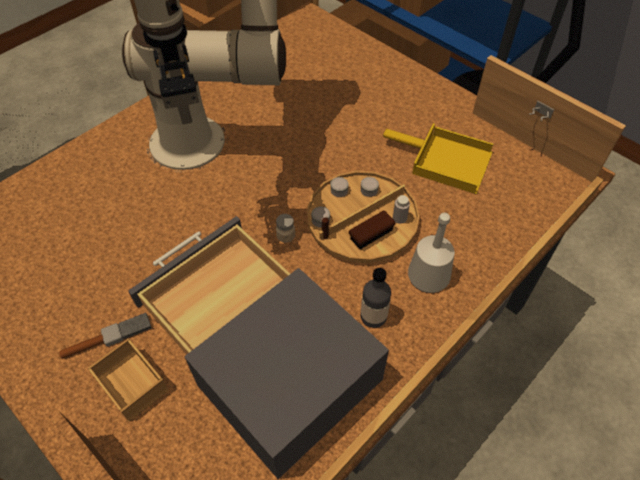

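```bash
python3 - <<'E'
from h import *
r=rot(90+UY); h=np.array([.3559,-.2812,.094]); s=h-ux*.003
bot.set_gripper(.29,30)
bot.goto(s+[0,0,.12],r); bot.line_to(s+[0,0,.03]); bot.line_to(s,max_speed=.05); print(bot.current_contact_force())
bot.set_gripper(0,30); print(bot.current_opening()*92)
bot.line_to(h+ux*.186,max_speed=.08); print(bot.current_contact_force(),bot.current_opening()*92)
for k in range(188,208,2):
    bot.line_to(h+ux*k/1000,max_speed=.03); f=bot.current_contact_force(); print(k,f)
    if f@ux<-12: break
p=bot.current_ee_pos();print(p)
bot.set_gripper(.29); bot.hold(.2); bot.line_to(p+np.array([0,0,.15]))
bot.goto([.3,-.15,.4],rot(60)); bot.hold(.2); print(bot.current_clock())
t=save("top","top5"); save("scene","scene5"); s=cv2.imread("pics/top5.png")[90:330,185:505]; cv2.imwrite("pics/top5c.png",cv2.resize(s,None,fx=2.5,fy=2.5))
# difference against the start image, unit region (drawer home?)
a=cv2.imread("pics/top1.png")[200:260,360:440].astype(int); b=t["pixels"][200:260,360:440].astype(int); print(np.abs(a-b).mean())
E
```

```text
[-0.9414 -0.2316 -0.4182]
10.03956117175305
[-0.2162 -6.3259  2.8217] 9.553512315519276
188 [-0.502  -6.3872  2.0485]
190 [ 0.6314 -6.3809  2.4144]
192 [ 0.0383 -6.7248  2.1867]
194 [-0.1791 -5.9556  2.0416]
196 [-0.6451 -6.2959  2.5569]
198 [-6.2607 -6.0285  6.6415]
200 [-14.2446  -6.1259  10.7535]
[ 0.5533 -0.2906  0.0943]
71.1667
6.4598611111111115
```

View pics/top5c.png

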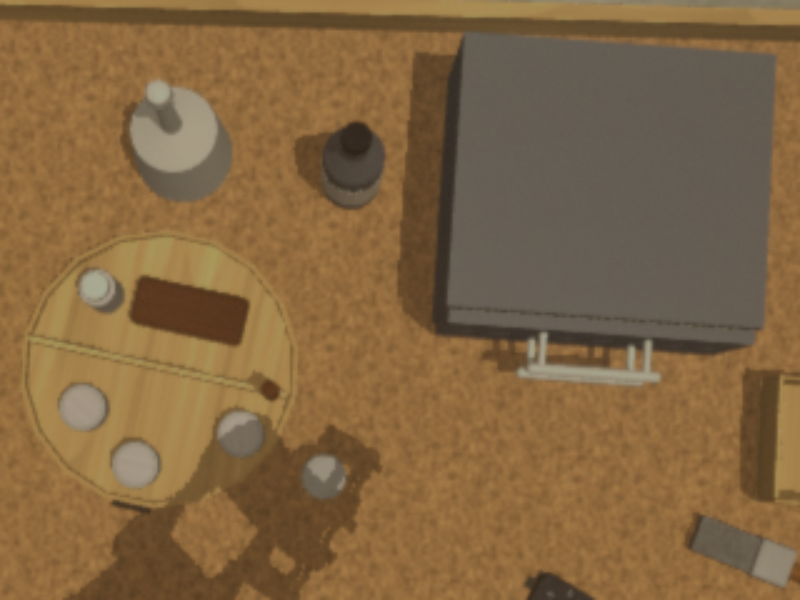

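```bash
python3 - <<'E'
from h import *
R=.1185
bot.set_gripper(.45,20); a0=FA+90
bot.goto(pegp(a0,.2,R),rot(a0-18)); bot.line_to(pegp(a0,PZ+.02,R)); bot.line_to(pegp(a0,PZ,R),max_speed=.05); print(bot.current_contact_force())
bot.set_gripper(0,20); print(bot.current_opening()*92,bot.current_contact_force())
for a in np.linspace(a0,a0-180,25)[1:]:
    bot.line_to(pegp(a,PZ,R),rot(a-18),max_speed=.09)
    f=bot.current_contact_force(); 
    if np.linalg.norm(f)>12: print(a,f,bot.current_opening()*92)
print(f,bot.current_opening()*92,bot.current_clock())
bot.set_gripper(.45); bot.hold(.3); p=bot.current_ee_pos(); bot.line_to([p[0],p[1],.25])
bot.goto([.3,-.15,.4],rot(60)); bot.hold(.5); print(bot.current_clock())
save("top","top6"); save("scene","scene6"); s=cv2.imread("pics/top6.png")[90:330,185:505]; cv2.imwrite("pics/top6c.png",cv2.resize(s,None,fx=2.5,fy=2.5))
E
```

```text
[-0.5043  0.8706 -0.4733]
17.500286677912232 [ 3.4628 -2.8794 -1.3534]
252.0 [-8.3334  2.0337 10.3865] 17.486611493600282
162.0 [ 9.9119  3.4241 -5.8875] 17.55061043240407
[ 9.0944 -4.8314 -0.8683] 17.204227196794925 83.6083
88.1833
```

View pics/top6c.png

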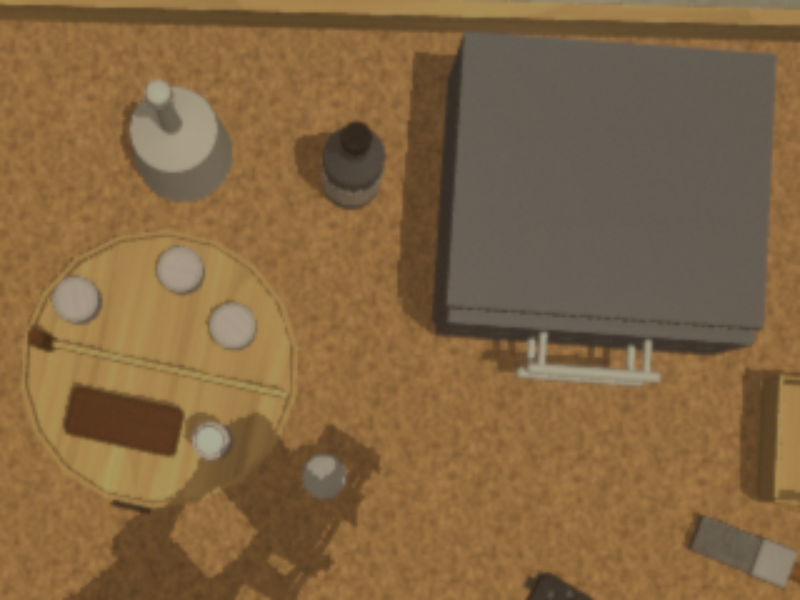

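View pics/scene6.png

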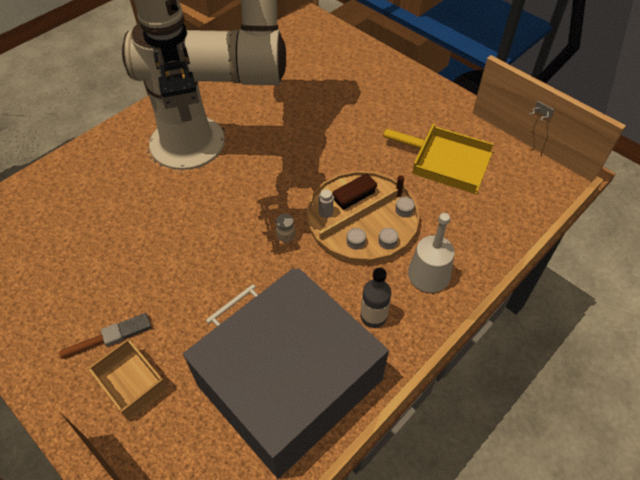

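```bash
python3 - <<'E'
from h import *
t=cam("top")
def fit(f,xr,box):
    im=cv2.imread(f"pics/{f}.png"); 
    P=[]
    for u in range(*xr):   # ridge of the pale wall top near the expected line
        v0=226+(u-197)*.225; vs=np.arange(int(v0)-5,int(v0)+7)
        col=im[vs,u,:].astype(float).sum(1); g=np.clip(col-np.median(col),0,None)
        # strongest dark line below wall
        P.append((u,vs[np.argmin(col)]))
    P=np.array(P,float); 
    vx,vy,x,y=cv2.fitLine(P.astype(np.float32),cv2.DIST_HUBER,0,.01,.01).ravel()
    a=plane(t,(210,y+vy/vx*(210-x)),.052);b=plane(t,(280,y+vy/vx*(280-x)),.052)
    d=(b-a); ang=np.degrees(np.arctan2(d[1],d[0]))%360
    im2=cv2.inRange(im,(0,0,0),(45,50,75)); u0,u1,v0,v1=box
    ys,xs=np.nonzero(im2[v0:v1,u0:u1]); print(f,"wall angle",ang,"peg px",xs.mean()+u0,ys.mean()+v0,len(xs),plane(t,(xs.mean()+u0,ys.mean()+v0),.085))
fit("top5",(212,280),(286,300,238,252)); fit("top6",(212,280),(192,210,218,234))
im=cv2.imread("pics/top6.png"); m=cv2.inRange(im,(0,0,0),(45,45,50))[285:300,222:252]; ys,xs=np.nonzero(m)
l=cv2.fitLine(np.stack([xs,ys],1).astype(np.float32),cv2.DIST_HUBER,0,.01,.01).ravel(); print("block",xs.mean()+222,ys.mean()+285,len(xs),np.degrees(np.arctan2(l[1],l[0])))
E
```

```text
top5 wall angle 258.6457681520147 peg px nan nan 0 [nan nan nan]
top6 wall angle 258.9144562663392 peg px 203.05555555555554 226.22222222222223 18 [0.572  0.2446 0.085 ]<stdin>:16: RuntimeWarning: Mean of empty slice.
  ret = ret.dtype.type(ret / rcount)
Traceback (most recent call last):
cv2.error: OpenCV(4.12.0) /io/opencv/modules/imgproc/src/linefit.cpp:50: error: (-215:Assertion failed) count > 0 in function 'fitLine2D_wods'
```

```bash
python3 -c "
from workcell import bot
print(bot.job_done())"
```

```text
the job is handed in; nothing more can be done
None
```

I found three tins in the top drawer and set all three flat, lid up, in the empty half; the top drawer is home, the lower drawer stayed shut, the carousel is back at its click with the shoe brush at the front, the other things were not touched, and the job is handed in.

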